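Open the spring-lid punch case

ROBOT

A 6-joint arm with a two-finger parallel gripper is mounted at the origin on the work surface. World frame = base frame: x ahead of the robot, y to its left, z up, the work surface at z = 0. Lengths are in m, angles in rad, forces in N, time in s.
With the tool pointing down it reaches from about 0.3 to 0.85 m from the base axis. Payload 4.2 kg.
Tool frame: the origin (TCP) lies midway between the tips of the shut fingers; the grasp point (between the pads) lies 19 mm behind it; z points along the fingers, y is the line along which they close (so a half turn about z gives the same grasp; the last joint's range is limited). The gripper opens to 91 mm and grips with 3 to 60 N. Pads are 32 mm wide; open, the fingers measure 118 mm over their backs; the gripper's body (76 mm by 178 mm) begins 60 mm behind the grasp point.
Start: joints at [-1.124, 0.32, 1.565, -0, 1.257, -0.02], TCP at [0.259, -0.513, 0.214] pointing down, gripper open.
Joint ranges: [-3.11, 3.11], [-0.84, 2.01], [0.21, 2.61], [-1.34, 4.49], [0.05, 2.63], [-2.56, 2.56]. Speed limits (rad/s): [2.57, 2.57, 3.14, 3.14, 3.14, 3.14].

INTERFACE

Orientations are given as a unit quaternion [w, x, y, z].
In Python, from cell import bot gives the robot as it stands. The module is installed in compiled form; this text tells all that it offers.
- The arm moves only by the tool move_arm, never from a script. Its argument "moves" is text: rows parted by semicolons, each of 7 numbers parted by spaces: the shift along the tool's x, y, z normalised to -1 to 1, where 1 is 0.02 m, then the turn, a rotation vector about the tool's x, y, z normalised to -1 to 1, where 1 is 0.12 rad, then the gripper command: -1 is fully open, 1 is shut, values between are in proportion. A call has 1 to 12 rows; each row shifts and turns the commanded pose from where the row before left it, along the tool's axes as they then stand; what a row does not reach is not made up. A row lasts 1/10 s, in which the tool goes at most 50 mm and 8.59 degrees, less where a joint would pass 70% of its speed; a pose out of reach is approached as far as the arm can. A call with a number of a shift or a turn outside -1 to 1 is refused whole. A call with a gripper value outside its range is refused whole. The fingers move at their own pace and stop on an object; "force" is the grip in N (left out, the last holds). Time passes only in rows, so rows that do not move let the fingers close. It gives the time, the measured TCP pose, the force and the opening at its end, in the units of the state.
- bot.state(): the state, without advancing time (a new reading comes with each control period).
- bot.read_camera(name): name is "scene" or "top" or "wrist"; returns a dict with "img" (384x512x3 uint8, blue, green, red), "fx", "fy", "cx", "cy" (pixels), "pose" (4x4, takes a point from camera to world coordinates). Camera axes: x right, y down, z forward; pixel columns grow to the right and rows downward; lengths in m; the calibration is good to about 2 mm. A picture is of the moment at which its call begins. There is no depth.
- bot.finish_job(): hands the job in, once; it reports no verdict.
Trained networks look in a picture, given as the dict that the camera call returned (one of the last four; its "shot" number tells which), for a name from the list of things; names that differ only in an ending like _2 or _b are one class to them, and where a whole thing is asked for, a point or a joint stands for the part that bears it (a point fixed in the world has none). Each returns a list of dicts, best first, with "score" (0 to 1); they miss things now and then, are a little off and sometimes report something else, mostly with a low value. They report only what shows in the picture. A call takes as long as a camera call.
- bot.silhouettes(picture, query): "region" (384x512 bool, what is visible of it) and "box" ([centre column, centre row, width, height] in pixels, round what is visible of it).
The state is a dict: "time_s": time; "q": joint angles; "joint_velocities": joint speeds; "joint_torque": joint torques, N m; "ee_pos": TCP position; "orientation": TCP orientation; "contact_force": force on the tool from outside, world axes, zero at the start; "moment": the same for the moment, N m; "gripper_width": opening from 0.0 (shut) to 1.0 (fully open).
Only numpy, scipy, OpenCV 4.12 (cv2) and the standard library are available. Lean on these libraries where they do the work, as an engineer would, in place of code of your own. Each camera call takes 0.05 s, during which the arm holds its last target. There are 200 camera calls.

TASK

Open the punch case: with one fingertip on each, press its two red catch buttons together and hold them both down until the lid springs up, then let go and draw the hand up clear, so that the lid swings wide open and both buttons come back up. Do not lift the case or shove it about, and leave the hammer, the steel tumbler, the phone on its stand and the small relief plate alone.

Things in the scene. Friction and masses are not known exactly. Their poses are not given: they have to be found in the camera images.
- punch_case: Black case standing loose on the bench, 206 mm front to back (x), 230 mm wide (y), about 2.5 kg. Origin: centre of its underside, on the bench; -x is its front, +y its left seen from the front, z up. Its front 46 mm is a flat latch rail, top 52 mm high, carrying the red buttons; behind lies the silver lid: front edge 26 mm behind the button centres, top 71 mm high.
- left_button_top (a point): Centre of the top face of the left (+y side) red catch button. Cap 20 mm (case x) x 26 mm (case y), standing 10 mm proud of the latch rail, top 62 mm above the bench when up. The two buttons are 64 mm apart, centre to centre, along the case's y axis.
- right_button_top (a point): Centre of the top face of the right (-y side) red catch button; same size as the left one.
- left_button (a joint): Travel of the left button in m: 0 up, 0.007 fully down. Moves straight down against a spring (1.5 N at first, 5 N fully down) and comes back by itself. Past about 0.005 its bolt is free of the lid; one button alone does not free the lid, the other bolt still holds it.
- right_button (a joint): Travel of the right button in m, as the left one.
- lid (a joint): Lid angle in rad: 0 shut, 1.35 open; hinge along the rear edge, 154 mm behind the lid's front edge. With both bolts free at once a spring lifts it in about 1.5 s, its front edge rising and swinging back from the buttons. It may rest lightly against a hand still over the buttons (from about 0.2 rad) and swings on when the hand goes straight up by 150 mm.
- hammer: Bystander: chasing hammer with wooden handle lying on the bench, 240 mm long along its x; origin under its middle on the bench.
- tumbler: Bystander: steel tumbler, 72 mm across, 115 mm high; origin at the centre of its underside.
- phone_stand: Bystander: yellow phone leaning on a red stand, foot 75 x 80 mm, 170 mm high; origin at the centre of its underside.
- relief_plate: Bystander: small embossed aluminium plate lying flat, 150 x 120 x about 18 mm; origin at the centre of its underside.

How it is judged:
By the outcome, as a careful person would: the job done as asked, in the order asked, and still so for the second after the job is handed in, with the robot touching nothing.
It also fails if it takes over 32 s, if anything falls off the work surface, if the arm or the gripper's body presses on something with over 40 N, if the wrist force passes 120 N, or if a joint passes its speed limit or range.

## Working session

There is one attempt and no reset: what is moved stays moved. The work goes in short steps, Python scripts to look and compute and a tool call to move; the robot and the scene stay as the last step left them, time stands still between calls to the robot, and variables do not carry over. Pictures are saved under pics/ and viewed, on a budget of 10 in all, crops included, one or two more only if the job needs it, and the job is handed in when it is done.

Besides the shell and the picture viewer there is one more tool, called after "Call:" as name(argument=value, ...) on one line, values as JSON. move_arm: Moves the arm, as the interface text tells. Its arguments: {"type":"object","properties":{"moves":{"type":"string"},"force":{"type":"number"}},"required":["moves"]}

```bash
mkdir -p pics; cat > h.py <<'E'
from cell import bot
import numpy as np, cv2
def ray(p,u,v):
    T=np.array(p["pose"]); d=T[:3,:3]@np.array([(u-p["cx"])/p["fx"],(v-p["cy"])/p["fy"],1]); return T[:3,3],d
def at_z(p,u,v,z):
    o,d=ray(p,u,v); return o+d*(z-o[2])/d[2]
def proj(p,X):
    T=np.array(p["pose"]); c=T[:3,:3].T@(np.array(X)-T[:3,3]); return np.array([p["fx"]*c[0]/c[2]+p["cx"],p["fy"]*c[1]/c[2]+p["cy"]])
def tri(obs):
    A=np.zeros((3,3));b=np.zeros(3)
    for p,u,v in obs:
        o,d=ray(p,u,v); d/=np.linalg.norm(d); M=np.eye(3)-np.outer(d,d); A+=M;b+=M@o
    return np.linalg.solve(A,b)
def red(p,box=None):
    h=cv2.cvtColor(p["img"],cv2.COLOR_BGR2HSV); m=(((h[...,0]<8)|(h[...,0]>172))&(h[...,1]>130)&(h[...,2]>60)).astype(np.uint8)
    n,l,s,c=cv2.connectedComponentsWithStats(m); return [(c[i].round(1).tolist(),s[i].tolist()) for i in range(1,n) if s[i][4]>15]
E
python3 - <<'E'
from h import *
ims=[]
for n in("scene","top"):
    p=bot.read_camera(n); ims.append(p["img"])
    print(n,red(p))
    for q in("punch_case","left_button_top","right_button_top","left_button","lid","hammer","tumbler","phone_stand","relief_plate"):
        print(q,[(round(float(r["score"]),2),np.round(r["box"]).tolist(),at_z(p,r["box"][0],r["box"][1],.05).round(3).tolist()) for r in bot.silhouettes(p,q)][:3])
cv2.imwrite("pics/a.png",ims[0]);cv2.imwrite("pics/b.png",ims[1])
print(bot.state())
E
```

```text
scene [([221.0, 155.8], [208, 142, 31, 26, 380]), ([279.0, 193.9], [275, 191, 9, 7, 44]), ([295.0, 205.6], [291, 202, 9, 8, 48])]
punch_case [(0.83, [268.0, 226.0, 104.0, 90.0], [0.603, 0.124, 0.05])]
left_button_top []
right_button_top []
left_button [(0.62, [296.0, 205.0, 9.0, 7.0], [0.491, 0.149, 0.05])]
lid [(0.94, [265.0, 226.0, 95.0, 77.0], [0.607, 0.117, 0.05])]
hammer [(0.83, [227.0, 182.0, 68.0, 48.0], [0.544, -0.074, 0.05]), (0.7, [278.0, 193.0, 6.0, 4.0], [0.483, 0.08, 0.05]), (0.18, [221.0, 145.0, 33.0, 49.0], [0.426, -0.196, 0.05])]
tumbler [(0.93, [333.0, 252.0, 27.0, 46.0], [0.568, 0.318, 0.05])]
phone_stand [(0.8, [220.0, 146.0, 31.0, 51.0], [0.432, -0.195, 0.05]), (0.26, [264.0, 224.0, 95.0, 78.0], [0.604, 0.108, 0.05])]
relief_plate [(0.64, [380.0, 267.0, 63.0, 64.0], [0.536, 0.444, 0.05])]
top [([222.0, 219.9], [218, 217, 9, 7, 54]), ([247.1, 223.0], [243, 220, 9, 7, 54]), ([349.8, 250.6], [336, 229, 33, 37, 476])]
punch_case [(0.91, [241.0, 192.0, 103.0, 86.0], [0.572, 0.104, 0.05])]
left_button_top [(0.6, [222.0, 219.0, 10.0, 9.0], [0.505, 0.153, 0.05])]
right_bu
[... 607 characters left out ...]
 'q': array([-1.12399377e+00,  3.19599821e-01,  1.56453792e+00,  3.41504929e-06,
        1.25741626e+00, -2.00192438e-02]), 'joint_velocities': array([-3.70512257e-04, -1.53665168e-03, -5.30613938e-05, -1.59782064e-04,
       -1.23487703e-04, -1.51202017e-03]), 'joint_torque': array([ 5.49821034e-04, -4.12355912e+01, -2.32231951e+01,  7.27434503e-02,
        3.78992222e-02, -5.32232519e-06]), 'ee_pos': array([ 0.25876726, -0.51347363,  0.2139613 ]), 'orientation': array([1.85437409e-05, 9.72883246e-01, 2.31296755e-01, 5.68032924e-06]), 'contact_force': array([ 0.73328188,  0.17801171, -0.56739843]), 'moment': array([-0.04857768,  0.01407887,  0.04938755]), 'gripper_width': 1.001345640965622}
```

View pics/a.png

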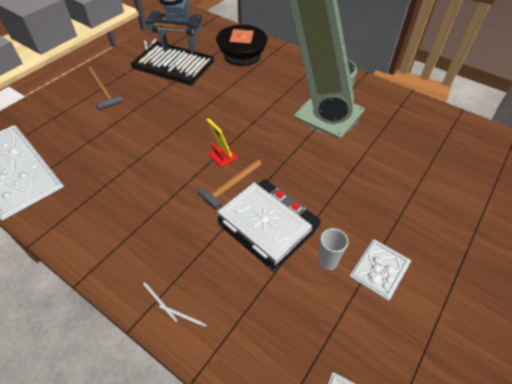

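View pics/b.png

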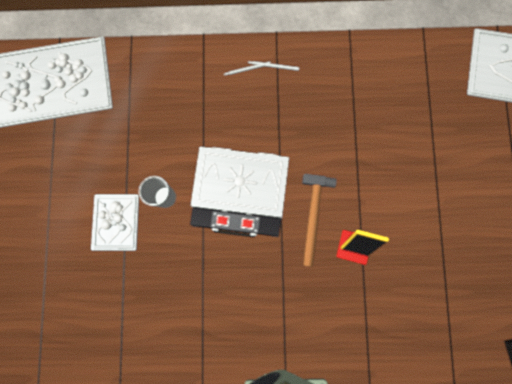

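The scene view shows the case in the middle, with the red buttons at (279,194) and (295,206). In the top view they are at (222,220) and (247,223), with the tumbler to the left and the hammer and phone to the right.

```bash
cat >> h.py <<'E'
from scipy.spatial.transform import Rotation as Ro
def plan(L,R,dz,fwd=0.0):
    s=bot.state(); L=np.array(L);R=np.array(R); y=(L-R)[:2]; y/=np.linalg.norm(y); cx=np.array([y[1],-y[0],0]); tz=np.array([0,0,-1.])
    G=np.c_[cx,np.cross(tz,cx),tz]; o=np.array(s["orientation"]); C=Ro.from_quat(o[[1,2,3,0]])
    t=(L+R)/2-fwd*cx; t[2]=dz
    rv=(C.inv()*Ro.from_matrix(G)).as_rotvec(); d=t-s["ee_pos"]
    print("pos",s["ee_pos"].round(4),"target",t.round(4),"shift now-axes(units .02)",(C.inv().apply(d)/.02).round(2),"goal-axes",(G.T@d/.02).round(2),"turn(.12)",(rv/.12).round(2),"w",round(s["gripper_width"],3),"F",s["contact_force"].round(2),"t",s["time_s"],"q",s["q"].round(2))
E
python3 - <<'E'
from h import *
s=bot.read_camera("scene");t=bot.read_camera("top")
S=sorted(red(s))[-2:];T=sorted(red(t))[:2]
L=tri([(s,*S[1][0]),(t,*T[0][0])]);R=tri([(s,*S[0][0]),(t,*T[1][0])])
print(L,R,np.linalg.norm(L-R)); plan(L,R,.2)
E
```

```text
[0.50156119 0.15130956 0.05969196] [0.4926398  0.08797921 0.05985257] 0.06395584505983946
pos [ 0.2588 -0.5135  0.214 ] target [0.4971 0.1196 0.2   ] shift now-axes(units .02) [ 24.89 -22.91   0.7 ] goal-axes [  7.38 -33.01   0.7 ] turn(.12) [ 0.   -0.    5.06] w 1.003 F [-0.3   0.32 -0.83] t 1.1 q [-1.12  0.32  1.56 -0.    1.26 -0.02]
```

Call:
move_arm(moves="0 0 -1 0 0 1 -0.11; 0 0 -1 0 0 1 -0.11; 0 0 -1 0 0 1 -0.11; 0 0 -1 0 0 1 -0.11; 0 0 -0.5 0 0 1 -0.11; 0.22 -1 0 0 0 0.06 -0.11; 0.22 -1 0 0 0 0 -0.11; 0.22 -1 0 0 0 0 -0.11; 0.22 -1 0 0 0 0 -0.11; 0.22 -1 0 0 0 0 -0.11; 0.22 -1 0 0 0 0 -0.11; 0.22 -1 0 0 0 0 -0.11")

```text
time_s: 2.3
ee_pos: [0.3091, -0.3771, 0.3037]
orientation: [-0.0, 0.998, -0.07, -0.0]
contact_force: [0.0, 0.2, 0.3]
gripper_width: 0.554
```

Call:
move_arm(moves="0.22 -1 0 0 0 0 -0.11; 0.22 -1 0 0 0 0 -0.11; 0.22 -1 0 0 0 0 -0.11; 0.22 -1 0 0 0 0 -0.11; 0.22 -1 0 0 0 0 -0.11; 0.22 -1 0 0 0 0 -0.11; 0.22 -1 0 0 0 0 -0.11; 0.22 -1 0 0 0 0 -0.11; 0.22 -1 0 0 0 0 -0.11; 0.22 -1 0 0 0 0 -0.11; 0.22 -1 0 0 0 0 -0.11; 0.22 -1 0 0 0 0 -0.11")

```text
time_s: 3.5
ee_pos: [0.3942, -0.147, 0.3037]
orientation: [-0.0, 0.998, -0.07, -0.0]
contact_force: [0.1, 0.3, -0.4]
gripper_width: 0.556
```

Call:
move_arm(moves="0.22 -1 0 0 0 0 -0.11; 0.22 -1 0 0 0 0 -0.11; 0.22 -1 0 0 0 0 -0.11; 0.22 -1 0 0 0 0 -0.11; 0.22 -1 0 0 0 0 -0.11; 0.22 -1 0 0 0 0 -0.11; 0.22 -1 0 0 0 0 -0.11; 0.22 -1 0 0 0 0 -0.11; 0.22 -1 0 0 0 0 -0.11; 0.22 -1 0 0 0 0 -0.11; 0.22 -1 0 0 0 0 -0.11; 0.22 -1 0 0 0 0 -0.11")

```text
time_s: 4.7
ee_pos: [0.4796, 0.0829, 0.3037]
orientation: [0.0, 0.998, -0.07, -0.0]
contact_force: [-0.2, -0.2, 0.3]
gripper_width: 0.548
```

```bash
python3 - <<'E'
from h import *
p=bot.read_camera("wrist"); cv2.imwrite("pics/c.png",p["img"])
for a,_ in red(p): print(a,at_z(p,*a,.062),_)
plan([0.50156,0.15131,0.062],[0.49264,0.08798,0.062],.15)
E
```

```text
[412.6, 170.0] [ 0.4441072  -0.16076338  0.062     ] [383, 148, 72, 49, 1828]
[209.1, 162.0] [0.50102174 0.15122057 0.062     ] [202, 157, 15, 11, 163]
[250.1, 162.4] [0.49148885 0.08847177 0.062     ] [243, 157, 15, 12, 174]
pos [0.4808 0.0855 0.3035] target [0.4971 0.1196 0.15  ] shift now-axes(units .02) [ 0.57 -1.78  7.68] goal-axes [ 0.57 -1.81  7.68] turn(.12) [-0.02  0.    0.02] w 0.554 F [ 1.32  1.75 -0.67] t 4.75 q [0.15 0.13 1.59 0.   1.42 1.86]
```

View pics/c.png

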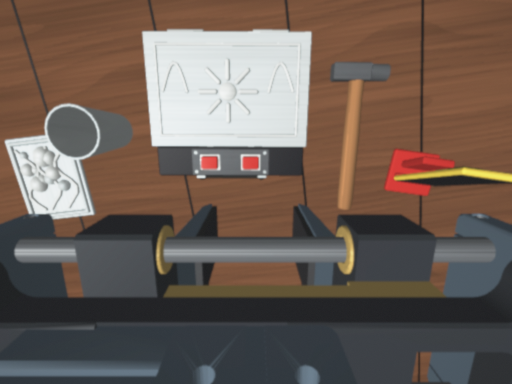

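The wrist view shows the buttons at (209,162) and (250,162), within about 1 mm of the triangulated positions. I'll centre the hand and descend.

Call:
move_arm(moves="0.3 -0.9 1 0 0 0 -0.11; 0.27 -0.88 1 0 0 0 -0.11; 0 0 1 0 0 0 -0.11; 0 0 1 0 0 0 -0.11; 0 0 1 0 0 0 -0.11; 0 0 1 0 0 0 -0.11; 0 0 1 0 0 0 -0.11; 0 0 1 0 0 0 -0.11; 0 0 1 0 0 0 -0.11; 0 0 0 0 0 0 -0.11; 0 0 0 0 0 0 -0.11")

```text
time_s: 5.85
ee_pos: [0.4963, 0.1152, 0.1242]
orientation: [0.0, 0.998, -0.07, -0.0]
contact_force: [-0.4, 0.9, 1.2]
gripper_width: 0.557
```

```bash
python3 - <<'E'
from h import *
p=bot.read_camera("wrist"); cv2.imwrite("pics/d.png",p["img"])
P=[(a,at_z(p,*a,.062)) for a,s in red(p)]
for x in P: print(x)
plan([0.5014,0.1513,0.062],[0.4921,0.0882,0.062],.068,.003)
E
```

```text
([503.0, 199.8], array([ 0.46580059, -0.10777208,  0.062     ]))
([216.2, 200.2], array([0.50214882, 0.14975704, 0.062     ]))
([283.9, 201.2], array([0.49254385, 0.08908839, 0.062     ]))
pos [0.497  0.1153 0.1249] target [0.4938 0.1202 0.068 ] shift now-axes(units .02) [-0.2  -0.22  2.84] goal-axes [-0.19 -0.22  2.84] turn(.12) [-0.   -0.01  0.05] w 0.555 F [ 0.21 -0.57  0.36] t 5.9 q [ 0.21  0.29  1.85 -0.    1.    1.92]
```

View pics/d.png

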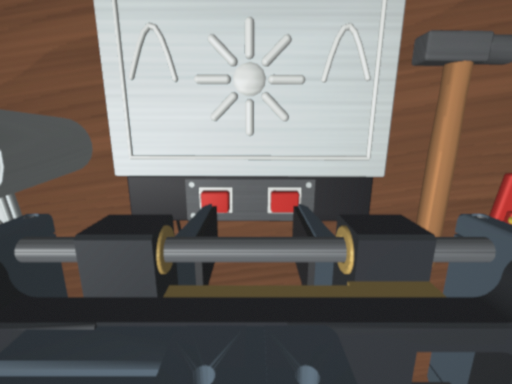

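The wrist view shows the buttons at (216,200) and (284,201), just ahead of the fingertips. The hand is about 4.5 mm too far right.

Call:
move_arm(moves="-0.16 -0.23 0 0 0 0 -0.11; 0 0 0.9 0 0 0 -0.11; 0 0 0.9 0 0 0 -0.11; 0 0 0.7 0 0 0 -0.11; 0 0 0 0 0 0 -0.11; 0 0 0 0 0 0 -0.11; 0 0 0 0 0 0 -0.11")

```text
time_s: 6.6
ee_pos: [0.4951, 0.1203, 0.0751]
orientation: [-0.0, 0.998, -0.07, 0.001]
contact_force: [-0.6, -0.1, -0.9]
gripper_width: 0.554
```

```bash
python3 - <<'E'
from h import *
p=bot.read_camera("wrist"); q=bot.read_camera("top"); s=bot.read_camera("scene")
f=lambda i,c,r:cv2.resize(i[r-40:r+40,c-50:c+50],(500,400),interpolation=cv2.INTER_CUBIC)
cv2.imwrite("pics/e.png",np.vstack([np.hstack([f(q["img"],235,220),f(s["img"],285,205)]),cv2.resize(p["img"][150:300,140:360],(1000,682))])[::1,::1][:,:])
im=cv2.imread("pics/e.png"); cv2.imwrite("pics/e.png",cv2.resize(im,(550,595)))
print([(a,at_z(p,*a,.062).round(4)) for a,_ in red(p)])
plan([0.5016,0.1506,0.062],[0.4924,0.0886,0.062],.056,.003)
E
```

```text
[([198.1, 207.8], array([0.5099, 0.1596, 0.062 ])), ([222.0, 216.6], array([0.5009, 0.1437, 0.062 ])), ([287.5, 217.1], array([0.4937, 0.0966, 0.062 ])), ([311.9, 208.4], array([0.4978, 0.0784, 0.062 ]))]
pos [0.4947 0.1202 0.0748] target [0.494 0.12  0.056] shift now-axes(units .02) [-0.04  0.01  0.94] goal-axes [-0.03  0.01  0.94] turn(.12) [-0.   -0.01  0.06] w 0.558 F [ 0.28 -0.64 -0.01] t 6.75 q [ 0.22  0.35  1.91 -0.    0.88  1.93]
```

View pics/e.png

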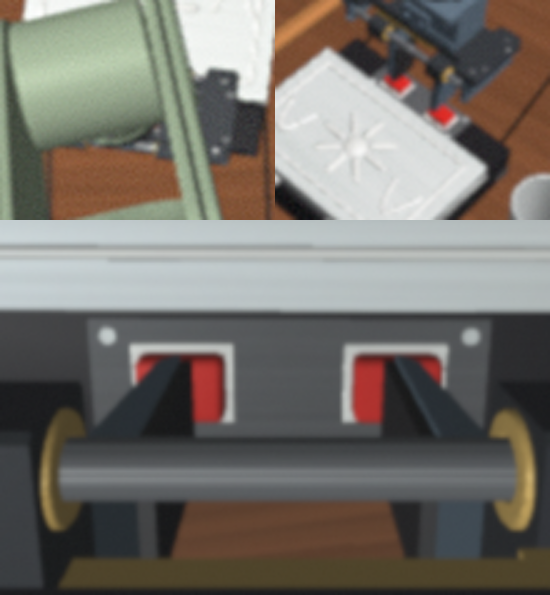

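Each fingertip sits centred over its red cap and clear of the lid edge. I'll press now in small steps and watch the force.

Call:
move_arm(moves="-0.04 0 0.3 0 0 0 -0.11; 0 0 0.25 0 0 0 -0.11; 0 0 0.2 0 0 0 -0.11; 0 0 0.1 0 0 0 -0.11; 0 0 0.1 0 0 0 -0.11; 0 0 0 0 0 0 -0.11; 0 0 0 0 0 0 -0.11")

```text
time_s: 7.45
ee_pos: [0.4933, 0.1201, 0.0556]
orientation: [0.0, 0.998, -0.07, -0.0]
contact_force: [-2.8, -0.4, 8.7]
gripper_width: 0.557
```

```bash
python3 - <<'E'
from h import *
s=bot.read_camera("scene"); cv2.imwrite("pics/f.png",cv2.resize(s["img"][150:270,200:360],(800,600)))
plan([0.5016,0.1506,0.062],[0.4924,0.0886,0.062],.0555,.003)
E
```

```text
pos [0.4933 0.1201 0.0556] target [0.494  0.12   0.0555] shift now-axes(units .02) [ 0.04 -0.    0.01] goal-axes [ 0.04 -0.    0.01] turn(.12) [0.   0.   0.06] w 0.554 F [-2.68 -0.06  9.26] t 7.5 q [ 0.22  0.37  1.94 -0.    0.83  1.93]
```

View pics/f.png

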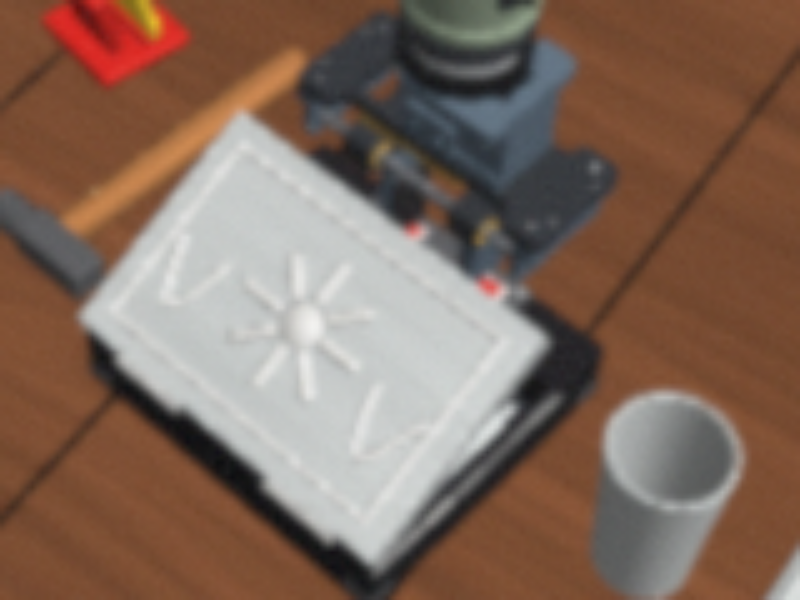

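The lid is already lifting, with its near side raised. I'll hold a moment longer, then draw straight up.

Call:
move_arm(moves="0 0 0 0 0 0 -0.11; 0 0 0 0 0 0 -0.11; 0 0 0 0 0 0 -0.11; 0 0 0 0 0 0 -0.11; 0 0 0 0 0 0 -0.11; 0 0 -0.3 0 0 0 -0.11; 0 0 -0.5 0 0 0 -0.11; 0 0 -0.6 0 0 0 -0.11; 0 0 -0.7 0 0 0 -0.11; 0 0 -0.7 0 0 0 -0.11; 0 0 -0.7 0 0 0 -0.11; 0 0 -0.7 0 0 0 -0.11")

```text
time_s: 8.7
ee_pos: [0.4934, 0.1201, 0.1399]
orientation: [0.0, 0.998, -0.07, 0.0]
contact_force: [0.0, -0.1, -0.8]
gripper_width: 0.558
```

Call:
move_arm(moves="0 0 -0.8 0 0 0 -0.11; 0 0 -0.8 0 0 0 -0.11; 0 0 -0.8 0 0 0 -0.11; 0 0 -0.8 0 0 0 -0.11; 0 0 -0.8 0 0 0 -0.11; 0 0 -0.8 0 0 0 -0.11; 0 0 0 0 0 0 -0.11; 0 0 0 0 0 0 -0.11; 0 0 0 0 0 0 -0.11; 0 0 0 0 0 0 -0.11; 0 0 0 0 0 0 -0.11; 0 0 0 0 0 0 -0.11")

```text
time_s: 9.9
ee_pos: [0.4933, 0.1201, 0.2345]
orientation: [0.0, 0.998, -0.07, -0.0]
contact_force: [-0.2, -0.8, 0.5]
gripper_width: 0.56
```

```bash
python3 - <<'E'
from h import *
s=bot.read_camera("scene"); p=bot.read_camera("wrist");t=bot.read_camera("top")
f=lambda p:cv2.resize(p["img"],(400,300))
cv2.imwrite("pics/g.png",np.vstack([np.hstack([f(s),f(p)]),np.hstack([f(t),cv2.resize(s["img"][150:270,200:360],(400,300))])]))
print([(a,at_z(p,*a,.062).round(4)) for a,_ in red(p)]); print(bot.state()["ee_pos"],bot.state()["contact_force"],bot.state()["time_s"])
for q in("hammer","tumbler","phone_stand","relief_plate"):
  for c in (s,t): print(q,[np.round(r["box"]).tolist() for r in bot.silhouettes(c,q)][:1])
E
```

```text
[([464.2, 182.6], array([ 0.448 , -0.1515,  0.062 ])), ([230.3, 175.3], array([0.5012, 0.1512, 0.062 ])), ([278.6, 175.5], array([0.492 , 0.0888, 0.062 ]))]
[0.49337065 0.12012321 0.23479278] [-0.11749814 -0.87946926  0.0728342 ] 10.05
hammer [[277.0, 195.0, 9.0, 6.0]]
hammer [[320.0, 220.0, 32.0, 90.0]]
tumbler [[332.0, 252.0, 29.0, 45.0]]
tumbler []
phone_stand [[221.0, 144.0, 32.0, 49.0]]
phone_stand [[363.0, 249.0, 54.0, 38.0]]
relief_plate [[380.0, 269.0, 57.0, 62.0]]
relief_plate [[117.0, 221.0, 48.0, 62.0]]
```

View pics/g.png

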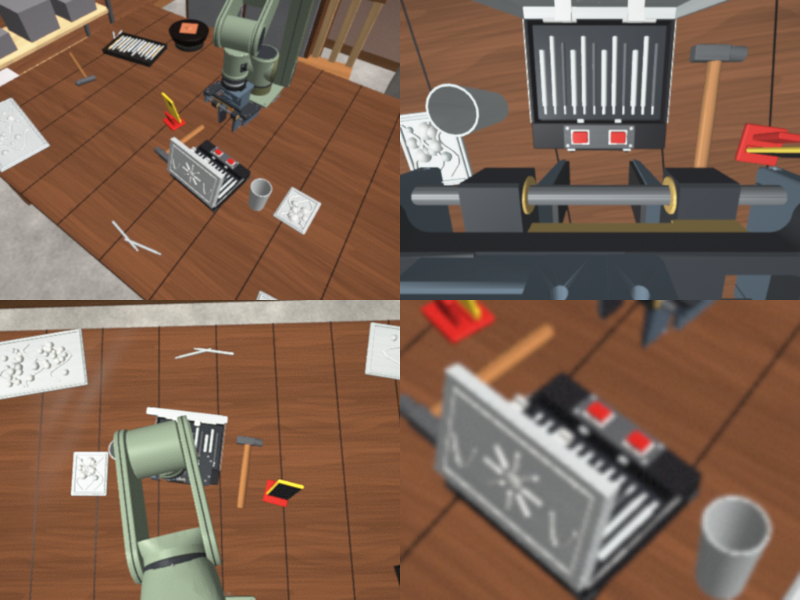

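The lid stands wide open, both red caps show at their original positions, and the hand is clear. I'm handing in the job.

```bash
python3 -c "
from cell import bot
print(bot.finish_job())"
```

```text
the job is handed in; nothing more can be done
None
```

The punch case is open and the job is handed in. I pressed both red buttons together, one fingertip on each, about 6.4 mm down with about 9 N in all. I held them until the lid sprang up, then drew the hand straight up about 180 mm. The robot clock read about 10 s at the last check.

- **Lid:** the last pictures show it standing wide open.
- **Buttons:** in the last wrist picture both lie within about 1 mm of where I first measured them, so the case did not shift. They look fully up, but I judged that by eye and did not measure their height.
- **Hand:** the fingertips are at a height of 0.235 m, with the contact force at noise level (under 1 N).
- **Bystanders:** the phone stand and relief plate were found within 3 pixels of where they started, in both views. The hammer matched in the top view and the tumbler in the scene view.
- **Checks that failed:** in the scene view the network mistook a button for the hammer. It missed the tumbler in the top view, where the arm was in the way. The pictures show both undisturbed.

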